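Set a telescopic leg to the long gauge mark and clamp it

ROBOT

A 6-joint arm with a two-finger parallel gripper is mounted at the origin on the work surface. World frame = base frame: x ahead of the robot, y to its left, z up, the work surface at z = 0. Lengths are in m, angles in rad, forces in N, time in s.
With the tool pointing down it reaches from about 0.25 to 0.725 m from the base axis. Payload 9.7 kg.
Tool frame: the origin (TCP) lies at the centre of the arm's flange, where the gripper is bolted on; the fingertips stand 173 mm ahead of it and the grasp point (between the pads) lies 155 mm ahead of it; z points along the fingers, x is the direction in which the jaws open and shut, and the axes are right-handed (so a half turn about z gives the same grasp; the last joint's range is limited). The gripper opens to 85 mm and grips with 20 to 120 N. Pads are 22 mm wide; open, the fingers measure 114 mm over their backs; the gripper's body (76 mm by 85 mm) begins 54 mm behind the grasp point. The pads swing forward as they close: fully open they stand 13 mm farther back than shut.
Start: joints at [1.145, 0.087, 0.176, 1.66, 0, 1.571], TCP at [0.227, 0.501, 0.405] pointing down, gripper open.
Joint ranges: [-3.13, 3.13], [-0.85, 1.81], [-1.15, 1.24], [-2.2, 2.28], [-1.44, 1.52], [-3.14, 3.14]. Speed limits (rad/s): [2.22, 2.22, 2.57, 3.14, 3.14, 3.14].

INTERFACE

Orientations are given as a 3x3 rotation matrix whose columns are the frame's x, y, z axes.
In Python, from cell import telemetry, eyes, workorder gives the robot as it stands.
- The arm moves only by the tool step_arm, never from a script. Its argument "moves" is a list that holds one entry, the list of rows, each a list of 6 numbers: the shift along the world's x, y, z in m, then the turn, a rotation vector about the world's x, y, z in rad. A call has 1 to 5 rows; each row is the pose to reach, as a shift and turn from the pose measured when the call began; what a row does not reach only later rows make up. A row lasts 1/10 s, in which the tool goes at most 50 mm and 8.59 degrees, less where a joint would pass 70% of its speed; a pose out of reach is approached as far as the arm can. A call with a gripper value outside its range is refused whole. "fingers" is the finger opening in m, from 0 to 0.0854, set as the call begins (left out, the last holds). The fingers move at their own pace and stop on an object; "squeeze" is the grip in N (left out, the last holds). Time passes only in rows, so rows that repeat a pose let the fingers close. It gives the time, the measured TCP pose, the force and the opening at its end, in the units of the state.
- telemetry.get_obs(): the state, without advancing time (a new reading comes with each control period).
- eyes.snapshot(name): name is "scene" or "side" or "wrist"; returns (picture, depth): 384x512x3 uint8, blue, green, red; 384x512 float32, m along the optical axis (not along the pixel's ray), 0 where there is no reading.
- eyes.camera_params(name): a dict with "fovy" (degrees; the focal length in pixels is half the picture's height over the tangent of half this angle, whatever the lens; pixels are square), "cx", "cy" (the principal point, pixels), "xyz" and "attitude" of the camera in the world. Camera axes: x right, y down, z forward; pixel columns grow to the right and rows downward; lengths in m; the calibration is good to about 2 mm. The wrist camera is an equidistant fisheye: a pixel r from the principal point sees the ray r / f radians off the axis. A picture is of the moment at which its call begins: read the wrist's pose just before it. camera_params takes no time and is no camera call; for the wrist camera it gives the pose at the moment of the call.
- workorder.job_done(): hands the job in, once; it reports no verdict.
The state is a dict: "t": time; "joint_positions": joint angles; "joint_velocities": joint speeds; "effort": joint torques, N m; "eef_pos": TCP position; "eef_rot": TCP orientation; "ft_force": force on the tool from outside, world axes, zero at the start; "ft_torque": the same for the moment, N m; "opening": finger opening in m.
Only numpy, scipy, OpenCV 4.12 (cv2) and the standard library are available. Lean on these libraries where they do the work, as an engineer would, in place of code of your own. Each camera call takes 0.05 s, during which the arm holds its last target. There are 200 camera calls.

TASK

Turn the gauge's hinged flap right over so that its other face is up and its pointer marks the long length. Then push the spring-loaded sliding leg out by its flange until the flange is in line with the pointer, with the clamp lever still open, and, holding the leg there, squeeze the cam lever fully shut against the ear next to it. Finish with the gripper still holding the leg at the mark and the lever firmly shut, do not let go, and leave the carton, jar and bearing alone.

Things in the scene. Friction and masses are not known exactly. Their poses are not given: they have to be found in the camera images.
- jig: Leg assembly jig fixed on the bench: plywood base 100 x 410 x 12 mm, a grey end block (top at 70 mm) at each end, a thin fixed aluminium tube (18 mm diameter, axis 45 mm up) between them. Origin: middle of the underside, on the bench. y axis: along the tube, the way the leg is drawn out; x: across, towards the gauge; z up. Position and yaw vary.
- leg (a joint): How far the sliding leg (dark outer tube 30 mm in diameter with black collar, on the thin tube) is drawn out along jig +y, in m, 0 (at the start) to 0.18. A spring inside always pulls it back towards 0 with 3 to 5 N: let go, it runs back, and the lever does not lock it in this jig.
- leg_head: Black collar block (44 mm wide, 48 long, top 67 mm above the bench) at the leg's +y end, carrying ear, flange and lever; slides with the leg. Its origin is the jig's plus the leg value along y, not on the collar. Open fingers that straddle ear and lever from above, closing along jig x, can push the flange's -y face with their sides, then squeeze without moving.
- flange_end (a point): On the flange: an upright aluminium plate across the +y end of the collar, 110 mm wide (jig x = -60 to +50 mm), 6 mm thick, from 67 to 117 mm above the bench. This point: middle of its thickness, at its lower corner nearest the gauge (x = +50 mm, 67 mm up).
- ear_top (a point): Ear: fixed upright black plate on the collar, jig x = -12 to -4 mm, 30 mm long in y up to the flange's -y face, from 67 to 117 mm above the bench. This point: middle of the top of ear and shut lever together (x = -1 mm, 117 mm up), 18 mm towards -y from the flange's middle plane. Together they are 22 mm thick in x when shut.
- lever (a joint): Cam lever angle in rad: 0 = shut (upright beside the ear), 0.5 = fully open (leaning to jig +x, away from the ear; its tip then at x = +32 mm, 44 mm across with the ear). Steel plate 8 mm thick, 26 mm long in y, 45 mm high, hinged along y at x = +6 mm, 72 mm above the bench. Stiff hinge (0.06 N m): stays where it is left.
- flap (a joint): Gauge flap angle in rad: 0 = at the start, flat on the jig's -y side of its hinge; 3.14 = turned right over, flat on the +y side. Swings over the top, then falls flat by its weight (80 g). Aluminium plate 44 mm wide along the hinge, 60 mm long, 4 mm thick, white label on the face that is up at the start.
- hinge (a point): Middle of the flap's hinge on the gauge stand, 60 mm above the bench; the hinge axis runs along jig x. The stand (foot 50 x 150 mm) is fixed beside the jig, 86 mm in x from the leg's axis; its place along the leg varies.
- pointer (a point): Tip of the small cone on the flap's side towards the leg, 55 mm from the hinge axis. Turned over, it lies 55 mm to jig +y of the hinge and marks the length: the flange's middle plane must be level with it along y (it lies beside the flange's end, a little lower). Its axes equal the jig's at flap angle 0 and turn with the flap.
- pin (a point): Middle of the grip of the flap's round steel pin, 10 mm in diameter, 47 mm long, standing out to jig +x from the flap's side, 55 mm from the hinge axis, 60 mm above the bench when the flap lies flat; this point is 28 mm clear of the flap and 50 mm in x from the hinge's middle. Pinched across, it can turn between the fingers as they carry it in a half circle about the hinge.
- carton: Bystander: small cardboard carton 90 x 70 x 60 mm; origin at the middle of its underside.
- jar: Bystander: clear plastic jar, 60 mm in diameter, 85 mm high; origin at the middle of its underside.
- bearing: Bystander: steel ring lying flat, 64 mm in diameter, 18 mm high; origin at the middle of its underside.
Things that resemble listed ones, but are neither listed nor needed, are in the scene too. Leave any blue or red look-alike of the part that bears flap alone.

How it is judged:
On the way, in this order (a step that is already met when the one before it is completed fails the run):
1. the flap has been turned right over (value of joint flap above 3 rad and value of joint lever above 0.25 rad), for 0.2 s.
2. the fingers hold the leg with its flange at the pointer, the lever still open (all of step 1 and y of flange_end in the frame of pointer between -0.006 and 0.006 m and contact force between the fingers and leg_head above 1 N), for 0.2 s.
3. the lever is shut with the leg still held at the mark (y of flange_end in the frame of pointer between -0.006 and 0.006 m and value of joint lever below 0.06 rad and contact force between the fingers and leg_head above 5 N), for 0.2 s.
At the end, for the whole second after the job is handed in: The flap lies turned over (above 3.0 rad), the flange's middle plane is within 6 mm of the pointer along the leg, the lever is shut (below 0.06 rad), the leg is still, and the fingers still grip the leg's head (ear and lever) with more than 5 N (all of step 3 and value of joint flap above 3 rad and velocity of joint leg between -0.01 and 0.01 m/s); the arm keeps its last pose, push and grip.
It fails at once if the lever is pressed shut while the leg is away from the mark (more than 12 mm) (value of joint lever below 0.12 rad and not (y of flange_end in the frame of pointer between -0.012 and 0.012 m)).
It fails at once if the carton is disturbed (moved more than 30 mm) (distance of carton from where it was at the start of the episode above 0.03 m).
It fails at once if the jar is disturbed (moved more than 30 mm) (distance of jar from where it was at the start of the episode above 0.03 m).
It fails at once if the bearing is disturbed (moved more than 30 mm) (distance of bearing from where it was at the start of the episode above 0.03 m).
It also fails if it takes over 58 s, if anything falls off the work surface, if the arm or the gripper's body presses on something with over 40 N, if the wrist force passes 120 N, or if a joint passes its speed limit or range.

## Working session

There is one attempt and no reset: what is moved stays moved. The work goes in short steps, Python scripts to look and compute and a tool call to move; the robot and the scene stay as the last step left them, time stands still between calls to the robot, and variables do not carry over. Pictures are saved under pics/ and viewed, about 8 in all and at most 12, crops included, and the job is handed in when it is done.

Besides the shell and the picture viewer there is one more tool, called after "Call:" as name([rows], argument=value, ...), one row to a line, values as JSON. step_arm: Moves the arm, as the interface text tells. Its arguments: {"type":"object","properties":{"moves":{"type":"array","items":{"type":"array","items":{"type":"array","items":{"type":"number"}}}},"fingers":{"type":"number"},"squeeze":{"type":"number"}},"required":["moves"]}

```bash
mkdir -p pics; ls; cat > h.py <<'E'
import numpy as np, cv2
from cell import telemetry, eyes, workorder
def cam(n):
    c=eyes.camera_params(n); f=192/np.tan(np.radians(c["fovy"])/2)
    return c,f,np.array(c["xyz"]),np.array(c["attitude"]).reshape(3,3)
def pts(n,d,C=None):
    c,f,o,R=C or cam(n)
    v,u=np.mgrid[0:d.shape[0],0:d.shape[1]]
    return np.stack([(u-c["cx"])/f*d,(v-c["cy"])/f*d,d],-1)@R.T+o
E
python3 - <<'E'
from h import *
for n in("scene","side"):
    p,d=eyes.snapshot(n); cv2.imwrite(f"pics/{n}0.png",p); np.savez(f"{n}0.npz",p=p,d=d,P=pts(n,d)); c,f,o,R=cam(n); print(n,f,c["cx"],c["cy"],o,R.round(3).tolist())
a,b=cv2.imread("pics/scene0.png"),cv2.imread("pics/side0.png")
cv2.imwrite("pics/both.png",cv2.resize(np.vstack([a,b]),(800,1200))[:600]) 
print(telemetry.get_obs())
E
```

```text
pics
scene 350.35047036017824 253.5593859910504 183.50712489581747 [ 0.98918179 -0.70537262  0.9593291 ] [[0.878, 0.347, -0.33], [0.479, -0.633, 0.608], [0.002, -0.692, -0.722]]
side 390.98393725585794 255.1104274962389 193.49112557782067 [ 0.22270839 -0.7119153   0.87759387] [[0.898, -0.297, 0.324], [-0.439, -0.631, 0.64], [0.014, -0.717, -0.697]]
{'t': 0.1, 'joint_positions': array([1.14500380e+00, 8.73905258e-02, 1.75215341e-01, 1.65978874e+00,
       1.48592660e-05, 1.57078517e+00]), 'joint_velocities': array([ 0.00171503,  0.00045468,  0.00273818,  0.00036542, -0.00065439,
        0.00053865]), 'effort': array([-5.54999096e-04, -5.21562624e+01,  4.65653622e+01,  1.60136854e-02,
       -3.42194062e-05,  6.70863130e-06]), 'eef_pos': array([0.22717251, 0.50089332, 0.40406285]), 'eef_rot': array([[ 4.13032230e-01,  9.10716273e-01, -4.95801529e-04],
       [ 9.10715660e-01, -4.13032528e-01, -1.05721032e-03],
       [-1.16760080e-03, -1.48722823e-05, -9.99999318e-01]]), 'ft_force': array([-0.05209669, -0.13327765,  0.47743166]), 'ft_torque': array([-0.01032377,  0.02109387, -0.02832104]), 'opening': 0.08542851216629786}
```

View pics/scene0.png

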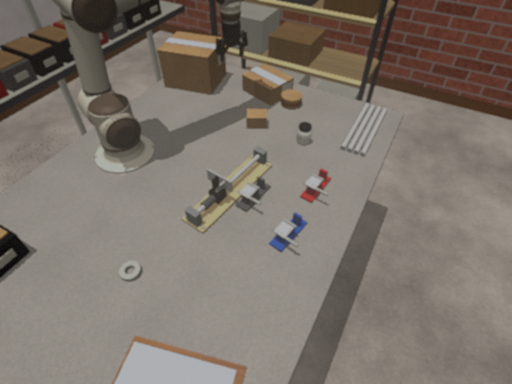

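View pics/side0.png

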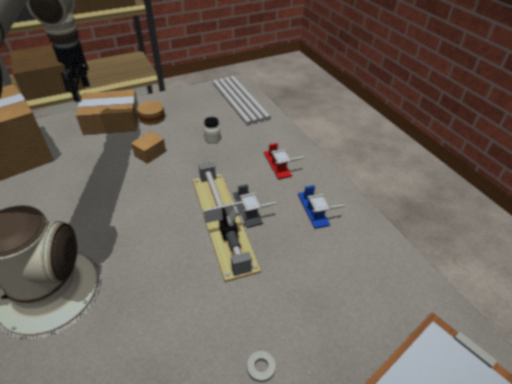

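Scene: the jig runs from (205,205) to (262,155). Candidates for the flap gauge are dark grey (253,193) right beside the jig, red (316,185) and blue (288,231). I choose the dark one beside the jig, because the red and blue ones are look-alikes. In the side view it is at (249,205).

```bash
cat >> h.py <<'E'
def onplane(n,uv,z,C=None):
    c,f,o,R=C or cam(n); uv=np.atleast_2d(uv).astype(float)
    r=np.c_[(uv[:,0]-c["cx"])/f,(uv[:,1]-c["cy"])/f,np.ones(len(uv))]@R.T
    return o+r*((z-o[2])/r[:,2])[:,None]
E
python3 - <<'E'
from h import *
W=[]
for n,(u0,v0,u1,v1) in dict(scene=(170,135,290,240),side=(180,155,290,290)).items():
    z=np.load(n+"0.npz"); p,P=z["p"],z["P"]
    hsv=cv2.cvtColor(p,cv2.COLOR_BGR2HSV)
    m=(hsv[...,0]>14)&(hsv[...,0]<35)&(hsv[...,1]>80)&(hsv[...,2]>90)
    k=np.zeros_like(m); k[v0:v1,u0:u1]=1; m&=k
    v,u=np.nonzero(m); q=onplane(n,np.c_[u,v],.012)[:,:2].astype(np.float32)
    r=cv2.minAreaRect(q); print(n,m.sum(),r, "depth z med",np.median(P[m][:,2]))
    c=p[v0:v1,u0:u1]; W.append(cv2.resize(c,(390,480),interpolation=cv2.INTER_CUBIC))
cv2.imwrite("pics/crop1.png",np.hstack(W))
E
```

```text
scene 288 ((0.5112511515617371, 0.012675806879997253), (0.3809405565261841, 0.05652332305908203), 82.97605895996094) depth z med 0.011405543807816387
side 1328 ((0.48674365878105164, 0.014579787850379944), (0.39483481645584106, 0.09515340626239777), 82.34589385986328) depth z med 0.011466690150958636
```

View pics/crop1.png

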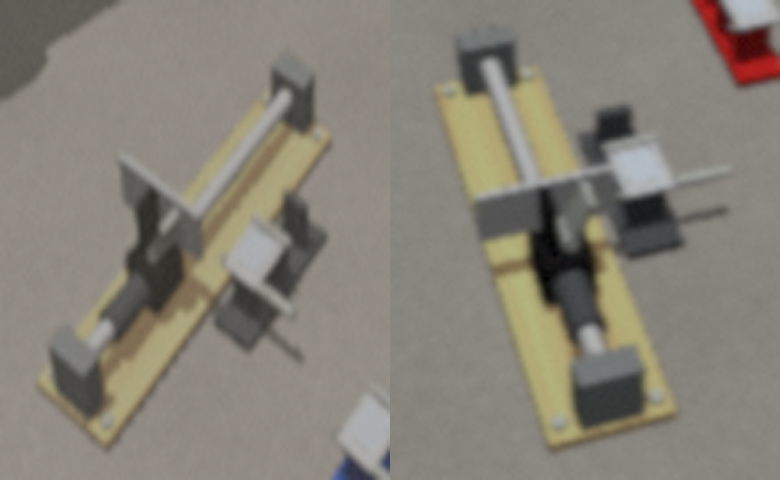

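```bash
python3 - <<'E'
from h import *
j0=np.array([.487,.0146]); a=np.radians(-7.65); X=np.array([np.cos(a),np.sin(a)]); Y=np.array([-X[1],X[0]])
for n,(u0,v0,u1,v1) in dict(scene=(170,135,290,240),side=(180,155,300,290)).items():
    z=np.load(n+"0.npz"); p,P=z["p"],z["P"]
    q=P[...,:2]-j0; J=np.stack([q@X,q@Y,P[...,2]],-1)
    V,S=cv2.cvtColor(p,cv2.COLOR_BGR2HSV)[...,2],cv2.cvtColor(p,cv2.COLOR_BGR2HSV)[...,1]
    k=np.zeros(V.shape,bool);k[v0:v1,u0:u1]=1
    def rep(name,m):
        if m.sum(): print(n,name,m.sum(),np.percentile(J[m],[2,50,98],axis=0).round(4).tolist())
    z_=J[...,2]; x=J[...,0]
    rep("flap",k&(x>.062)&(x<.11)&(z_>.053)&(z_<.072)&(V>125)&(S<60))
    rep("gaugehigh",k&(x>.055)&(x<.115)&(z_>.03)&(z_<.1))
    rep("pin",k&(x>.115)&(x<.165)&(z_>.045)&(z_<.075))
    rep("foot",k&(x>.062)&(z_>.004)&(z_<.02)&(V<90))
    rep("flangetop",k&(abs(x)<.06)&(z_>.108)&(z_<.125))
    rep("endblk",k&(abs(x)<.03)&(abs(J[...,1])>.17)&(z_>.064)&(z_<.075))
for w in eyes.camera_params("wrist").items(): print(w)
E
```

```text
scene flap 172 [[0.0658, -0.0168, 0.0582], [0.0882, 0.0123, 0.0615], [0.1083, 0.0436, 0.0652]]
scene gaugehigh 275 [[0.0659, -0.0171, 0.0316], [0.0904, 0.0224, 0.0602], [0.1096, 0.0906, 0.0651]]
scene pin 35 [[0.1173, -0.0178, 0.0568], [0.1364, -0.015, 0.0635], [0.1561, -0.0103, 0.0671]]
scene foot 168 [[0.0719, -0.0335, 0.0054], [0.1032, 0.0131, 0.0099], [0.1142, 0.1044, 0.0187]]
scene flangetop 114 [[-0.0522, -0.0644, 0.1086], [-0.0016, -0.0353, 0.1144], [0.05, -0.0298, 0.1189]]
scene endblk 153 [[-0.0217, -0.1902, 0.0646], [0.0035, -0.1725, 0.0689], [0.0271, 0.2118, 0.0732]]
side flap 236 [[0.0659, -0.0185, 0.0584], [0.087, 0.0101, 0.0618], [0.1079, 0.0409, 0.0647]]
side gaugehigh 391 [[0.0648, -0.0189, 0.0316], [0.0863, 0.0165, 0.0605], [0.1102, 0.0888, 0.0644]]
side pin 45 [[0.1165, -0.0206, 0.0568], [0.1356, -0.0161, 0.0624], [0.1538, -0.0109, 0.0654]]
side foot 249 [[0.0629, -0.0351, 0.0051], [0.0799, -0.0093, 0.0098], [0.2502, 0.2029, 0.019]]
side flangetop 208 [[-0.0553, -0.0661, 0.1082], [-0.004, -0.0372, 0.1145], [0.0479, -0.0315, 0.1187]]
side endblk 255 [[-0.023, -0.1921, 0.0645], [0.0013, -0.175, 0.069], [0.0247, 0.2102, 0.0723]]
('fovy', 65.70646984690485)
('cx', 253.68715604269886)
('cy', 193.35133514954552)
('xyz', array([0.1607078 , 0.53128007, 0.37340974]))
('attitude', array([[ 4.13105326e-01,  8.71780908e-01,  2.63328764e-01],
       [ 9.10682926e-01, -3.95212583e-01, -1.20264803e-01],
       [-7.73718505e-04,  2.89491040e-01, -9.57180411e-01]]))
```

Call:
step_arm([
  [[0.028,-0.037,-0.004,0,0,0.06],[0.056,-0.074,-0.008,0,0,0.12],[0.084,-0.111,-0.012,0,0,0.18],[0.112,-0.148,-0.016,0,0,0.24],[0.14,-0.185,-0.02,0,0,0.292]],
], fingers=0.0854, squeeze=40)

```text
t: 0.6
eef_pos: [0.3678, 0.3143, 0.3837]
eef_rot: [[0.131, 0.991, -0.0], [0.991, -0.131, -0.001], [-0.001, -0.0, -1.0]]
ft_force: [0.8, -0.1, -0.2]
opening: 0.0855
```

Call:
step_arm([
  [[0.028,-0.037,-0.004,0,0,0],[0.056,-0.074,-0.008,0,0,0],[0.084,-0.111,-0.012,0,0,0],[0.112,-0.148,-0.016,0,0,0],[0.14,-0.185,-0.02,0,0,0]],
])

```text
t: 1.1
eef_pos: [0.5086, 0.1274, 0.3633]
eef_rot: [[0.131, 0.991, -0.001], [0.991, -0.131, -0.001], [-0.001, -0.0, -1.0]]
ft_force: [1.3, 1.0, 0.6]
opening: 0.0847
```

Call:
step_arm([
  [[0.028,-0.036,-0.003,0,0,0],[0.056,-0.073,-0.006,0,0,0],[0.083,-0.109,-0.01,0,0,0],[0.111,-0.145,-0.013,0,0,0],[0.111,-0.145,-0.013,0,0,0]],
])

```text
t: 1.6
eef_pos: [0.6217, -0.0216, 0.3476]
eef_rot: [[0.135, 0.991, -0.003], [0.991, -0.135, -0.002], [-0.003, -0.003, -1.0]]
ft_force: [-0.4, 1.1, -0.9]
opening: 0.0857
```

```bash
cat >> h.py <<'E'
def fish(uv,C):
    c,f,o,R=C; uv=np.atleast_2d(uv).astype(float)-[c["cx"],c["cy"]]
    r=np.hypot(*uv.T)+1e-9; t=r/f
    return np.c_[uv/r[:,None]*np.sin(t)[:,None],np.cos(t)]@R.T,o
def fplane(uv,z,C):
    d,o=fish(uv,C); return o+d*((z-o[2])/d[:,2])[:,None]
def fproj(p,C):
    c,f,o,R=C; q=(np.atleast_2d(p)-o)@R; s=np.hypot(q[:,0],q[:,1]); t=np.arctan2(s,q[:,2])
    return q[:,:2]/(s+1e-9)[:,None]*(f*t)[:,None]+[c["cx"],c["cy"]]
j0=np.array([.487,.0146]); a=np.radians(-7.65); X=np.array([np.cos(a),np.sin(a)]); Y=np.array([-X[1],X[0]])
def w(x,y,z): return np.r_[j0+x*X+y*Y,z]
def jig(p): p=np.atleast_2d(p); q=p[:,:2]-j0; return np.c_[q@X,q@Y,p[:,2]]
def wrist(name):
    C=cam("wrist"); p,d=eyes.snapshot("wrist"); cv2.imwrite(f"pics/{name}.png",p)
    v,u=np.mgrid[0:384,0:512]; r,o=fish(np.c_[u.ravel(),v.ravel()],C)
    P=o+r*(d.ravel()/(r@C[3][:,2]))[:,None]
    J=jig(P).reshape(384,512,3); J[d==0]=np.nan
    return p,C,J
E
python3 - <<'E'
from h import *
p,C,J=wrist("w1"); np.savez("w1.npz",p=p,J=J)
print(telemetry.get_obs()["eef_pos"],telemetry.get_obs()["joint_positions"])
for k in [(.136,-.015,.06),(.086,.04,.06),(0,-.034,.117)]: print(fproj(w(*k),C))
E
```

```text
[ 0.62057864 -0.01972791  0.34833827] [-3.15225483e-02  2.47670228e-01  2.49319623e-01  1.57570269e+00
 -1.42591590e-03  1.02844477e-01]
[[257.54111652 186.72461323]]
[[320.34684893 131.78369634]]
[[229.82676806  13.65685987]]
```

View pics/w1.png

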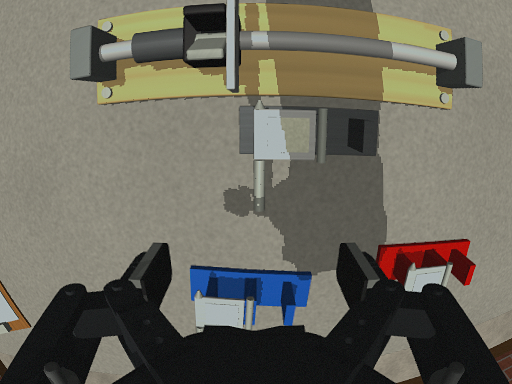

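Wrist view: the dark gauge's flap is at (285,133) with its hinge at (321,133). The pin runs from (259,160) to (259,212), and my projection (257,187) falls on it. The blue look-alike is at (250,290), so I check how much clearance the gripper has there.

```bash
python3 - <<'E'
from h import *
C=cam("wrist"); z=np.load("w1.npz"); p,J=z["p"],z["J"]
hsv=cv2.cvtColor(p,cv2.COLOR_BGR2HSV)
def rep(n,m): print(n,m.sum(),np.nanpercentile(J[m],[1,50,99],axis=0).round(4).tolist())
def box(u0,v0,u1,v1):
    k=np.zeros((384,512),bool);k[v0:v1,u0:u1]=1;return k
zz=J[...,2]
rep("blue",(hsv[...,0]>100)&(hsv[...,0]<130)&(hsv[...,1]>150)&(hsv[...,2]>80)&box(180,250,330,340))
rep("blueflap",box(195,292,262,330)&(zz>.05)&(zz<.08))
rep("pin",box(245,166,275,216)&(zz>.05)&(zz<.075))
rep("flap",box(240,100,320,162)&(zz>.055)&(zz<.07))
rep("flange",box(215,0,245,92)&(zz>.105)&(zz<.13))
rep("flange all",box(215,0,245,92)&(zz>.075)&(zz<.13))
rep("blk",box(60,20,120,90)&(zz>.064)&(zz<.075)); rep("blk2",box(430,30,490,90)&(zz>.064)&(zz<.075))
m=(hsv[...,0]>14)&(hsv[...,0]<35)&(hsv[...,1]>80)&box(80,0,470,110)
v,u=np.nonzero(m); q=jig(fplane(np.c_[u,v],.012,C))[:,:2]
print(cv2.minAreaRect(q.astype(np.float32)))
# bottom (+x) edge line
e=[]
for uu in range(110,445):
    vv=np.nonzero(m[:,uu])[0]
    if len(vv): e.append(jig(fplane([uu,vv.max()+.5],.012,C))[0,:2])
e=np.array(e); print("edge",np.polyfit(e[:,1],e[:,0],1))
# pin edges at rows
g=box(240,150,285,214)&(zz>.05)&(zz<.075)
for r in(170,185,200):
    uu=np.nonzero(g[r])[0]; print(r,uu.min(),uu.max(),jig(fplane([[uu.min()-.5,r],[uu.max()+.5,r]],.06,C)).round(4).tolist())
E
```

```text
blue 2953 [[0.2542, -0.0972, 0.0086], [0.2753, -0.0121, 0.0103], [0.307, 0.049, 0.0588]]
blueflap 1820 [[0.2529, -0.0829, 0.0549], [0.2752, -0.0505, 0.0624], [0.3005, -0.0173, 0.0647]]
pin 501 [[0.1162, -0.0182, 0.0606], [0.1364, -0.0138, 0.0642], [0.1573, -0.0091, 0.0661]]
flap 3395 [[0.0645, -0.0181, 0.0563], [0.0882, 0.0085, 0.0623], [0.1105, 0.0382, 0.0642]]
flange 1183 [[-0.0098, -0.0443, 0.1062], [0.0206, -0.0345, 0.1167], [0.0524, -0.0305, 0.1186]]
flange all 1673 [[-0.0152, -0.0478, 0.0763], [0.0155, -0.0345, 0.116], [0.0526, -0.0305, 0.1185]]
blk 1204 [[-0.0209, -0.1902, 0.0643], [0.0041, -0.1761, 0.0699], [0.0278, -0.1656, 0.0718]]
blk2 942 [[-0.021, 0.1878, 0.0645], [0.004, 0.1976, 0.07], [0.0276, 0.2131, 0.0716]]
((0.001709483563899994, 0.013261526823043823), (0.09993478655815125, 0.40906351804733276), 0.07244943827390671)
edge [-0.00149802  0.05164232]
170 254 264 [[0.1194, -0.0167, 0.06], [0.1194, -0.007, 0.06]]
185 254 264 [[0.1332, -0.0168, 0.06], [0.1332, -0.0069, 0.06]]
200 254 264 [[0.1473, -0.0168, 0.06], [0.1473, -0.0067, 0.06]]
```

Call:
step_arm([
  [[0.001,0.0025,-0.045,0,0,0],[0.001,0.0025,-0.09,0,0,0],[0.001,0.0025,-0.12,0,0,0],[0.001,0.0025,-0.135,0,0,0],[0.001,0.0025,-0.135,0,0,0]],
])

```text
t: 2.15
eef_pos: [0.6207, -0.0165, 0.2117]
eef_rot: [[0.133, 0.991, -0.007], [0.991, -0.133, -0.001], [-0.002, -0.006, -1.0]]
ft_force: [-0.2, 0.6, 0.3]
opening: 0.0851
```

Call:
step_arm([
  [[0,0,0,0,0,0],[0,0,0,0,0,0],[0,0,0,0,0,0],[0,0,0,0,0,0],[0,0,0,0,0,0]],
], fingers=0, squeeze=25)

```text
t: 2.65
eef_pos: [0.6208, -0.0165, 0.2123]
eef_rot: [[0.133, 0.991, -0.006], [0.991, -0.133, -0.001], [-0.002, -0.005, -1.0]]
ft_force: [0.6, 0.5, -0.1]
opening: 0.0121
```

Call:
step_arm([
  [[0,0,0,0,0,0],[0.0003,0.0019,0.0142,0,0,0],[0.001,0.0073,0.0275,0,0,0],[0.0021,0.016,0.0389,0,0,0],[0.0037,0.0273,0.0476,0,0,0]],
])

```text
t: 3.15
eef_pos: [0.6244, 0.0089, 0.2623]
eef_rot: [[0.136, 0.991, -0.005], [0.991, -0.136, -0.006], [-0.007, -0.004, -1.0]]
ft_force: [-3.9, -11.4, 11.5]
opening: 0.009
```

Call:
step_arm([
  [[0.0018,0.0138,0.005,0,0,0],[0.0038,0.0281,0.007,0,0,0],[0.0057,0.0425,0.005,0,0,0],[0.0057,0.0425,0.005,0,0,0],[0.0057,0.0425,0.005,0,0,0]],
])

```text
t: 3.65
eef_pos: [0.6302, 0.0523, 0.2686]
eef_rot: [[0.135, 0.991, -0.003], [0.991, -0.135, -0.004], [-0.005, -0.002, -1.0]]
ft_force: [-0.8, 3.3, 8.5]
opening: 0.0091
```

Call:
step_arm([
  [[0.0017,0.013,-0.0048,0,0,0],[0.0033,0.0245,-0.0137,0,0,0],[0.0045,0.0333,-0.0253,0,0,0],[0.0052,0.0388,-0.0388,0,0,0],[0.0055,0.0407,-0.0533,0,0,0]],
])

```text
t: 4.15
eef_pos: [0.636, 0.093, 0.215]
eef_rot: [[0.135, 0.991, -0.001], [0.991, -0.135, -0.007], [-0.007, -0.0, -1.0]]
ft_force: [-7.7, -16.9, 47.7]
opening: 0.0092
```

Call:
step_arm([
  [[0,0,-0.0015,0,0,0],[0,0,-0.0015,0,0,0]],
])

```text
t: 4.35
eef_pos: [0.636, 0.0928, 0.2144]
eef_rot: [[0.135, 0.991, 0.0], [0.991, -0.135, -0.008], [-0.007, 0.001, -1.0]]
ft_force: [-4.7, -6.2, 14.0]
opening: 0.009
```

Flap is down on its stop. I open the fingers, rise, and look.

Call:
step_arm([
  [[0,0,0,0,0,0],[0,0,0,0,0,0],[0,0,0.0,0,0,0],[0,0,0,0,0,0],[0,0,0.01,0,0,0]],
], fingers=0.0854)

```text
t: 4.85
eef_pos: [0.6356, 0.0929, 0.2229]
eef_rot: [[0.135, 0.991, -0.003], [0.991, -0.135, -0.008], [-0.008, -0.002, -1.0]]
ft_force: [-0.1, 0.1, -0.1]
opening: 0.0804
```

Call:
step_arm([
  [[0,0,0.045,0,0,0],[-0.01,0,0.09,0,0,0],[-0.05,0,0.12,0,0,0],[-0.08,0,0.13,0,0,0],[-0.08,0,0.13,0,0,0]],
])

```text
t: 5.35
eef_pos: [0.5534, 0.093, 0.3571]
eef_rot: [[0.134, 0.991, 0.002], [0.991, -0.134, -0.007], [-0.007, 0.003, -1.0]]
ft_force: [0.6, 0.2, 0.2]
opening: 0.0854
```

```bash
python3 - <<'E'
from h import *
p,C,J=wrist("w2"); np.savez("w2.npz",p=p,J=J)
print(telemetry.get_obs()["eef_pos"],telemetry.get_obs()["opening"])
for k in [(.136,.095,.06),(.086,.04,.06),(0,-.034,.117),(.06,.095,.06)]: print(fproj(w(*k),C))
E
```

```text
[0.55461997 0.09297264 0.35546725] 0.08507323925982323
[[263.79974227 260.78451339]]
[[207.55120304 215.31006936]]
[[ 99.6139684  135.96349026]]
[[264.70831716 189.53894579]]
```

View pics/w2.png

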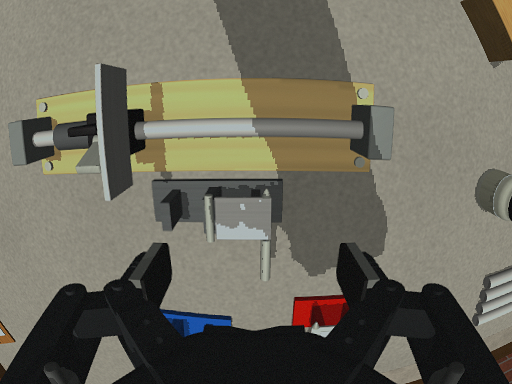

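Wrist view: the flap now lies on the +y side, with the pin at (265,260), the pointer cone at (266,191) and the flange at (113,130). Next I measure the pin, pointer and flange.

```bash
python3 - <<'E'
from h import *
C=cam("wrist"); z=np.load("w2.npz"); p,J=z["p"],z["J"]; zz=J[...,2]
def box(u0,v0,u1,v1):
    k=np.zeros((384,512),bool);k[v0:v1,u0:u1]=1;return k
def rep(n,m): print(n,m.sum(),np.nanpercentile(J[m],[1,50,99],axis=0).round(4).tolist())
rep("pin",box(250,243,282,285)&(zz>.05)&(zz<.075))
rep("cone",box(255,180,280,197)&(zz>.045)&(zz<.075))
rep("flap",box(200,185,280,242)&(zz>.05)&(zz<.075))
rep("flangetop",box(85,55,140,205)&(zz>.112)&(zz<.13))
rep("ear/lever",box(55,95,104,180)&(zz>.085)&(zz<.13))
g=(zz>.045)&(zz<.075)
for r in(187,190,193,250,260,270):
    uu=np.nonzero(g[r]&box(250,180,285,290)[r])[0]
    if len(uu): print(r,uu.min(),uu.max(),jig(fplane([[uu.min()-.5,r],[uu.max()+.5,r]],.058,C)).round(4).tolist())
print(fproj(w(0,-.04,.05),C))
E
```

```text
pin 363 [[0.1133, 0.0912, 0.0602], [0.1336, 0.0962, 0.0643], [0.1568, 0.1012, 0.0662]]
cone 51 [[0.0589, 0.092, 0.0597], [0.0634, 0.0961, 0.0623], [0.0659, 0.0999, 0.0649]]
flap 2935 [[0.0637, 0.0353, 0.0556], [0.0867, 0.0693, 0.0622], [0.1108, 0.1003, 0.0648]]
flangetop 1471 [[-0.0554, -0.0521, 0.1121], [-0.0025, -0.0329, 0.1166], [0.0509, -0.03, 0.1186]]
ear/lever 1323 [[-0.031, -0.0644, 0.0877], [0.004, -0.0442, 0.1161], [0.0304, -0.0305, 0.1185]]
190 265 267 [[0.0616, 0.0949, 0.058], [0.0616, 0.0977, 0.058]]
193 263 269 [[0.0645, 0.093, 0.058], [0.0645, 0.0996, 0.058]]
250 261 270 [[0.1246, 0.0916, 0.058], [0.1246, 0.1017, 0.058]]
260 261 270 [[0.1363, 0.0917, 0.058], [0.1363, 0.1019, 0.058]]
270 261 269 [[0.1484, 0.0918, 0.058], [0.1484, 0.1012, 0.058]]
[[126.30758037 127.55713196]]
```

Call:
step_arm([
  [[-0.007,-0.013,-0.004,0,0,-0.142],[-0.014,-0.026,-0.008,0,0,-0.284],[-0.021,-0.039,-0.012,0,0,-0.426],[-0.028,-0.052,-0.016,0,0,-0.568],[-0.035,-0.065,-0.02,0,0,-0.71]],
])

```text
t: 5.9
eef_pos: [0.52, 0.0274, 0.3348]
eef_rot: [[0.752, 0.66, -0.005], [0.66, -0.752, -0.006], [-0.007, 0.001, -1.0]]
ft_force: [-0.0, -0.1, -1.3]
opening: 0.0855
```

Call:
step_arm([
  [[-0.007,-0.013,0,0,0,-0.142],[-0.014,-0.026,0,0,0,-0.284],[-0.021,-0.039,0,0,0,-0.426],[-0.028,-0.052,0,0,0,-0.568],[-0.035,-0.065,0,0,0,-0.71]],
])

```text
t: 6.4
eef_pos: [0.4853, -0.0382, 0.3343]
eef_rot: [[1.0, 0.004, -0.008], [0.004, -1.0, -0.001], [-0.008, 0.001, -1.0]]
ft_force: [1.0, -0.5, -0.4]
opening: 0.0855
```

Call:
step_arm([
  [[0,0,0,0,0,-0.142],[0,0,0,0,0,-0.151],[0,0,0,0,0,-0.151]],
])

```text
t: 6.7
eef_pos: [0.4857, -0.0382, 0.334]
eef_rot: [[0.99, -0.142, -0.009], [-0.142, -0.99, -0.0], [-0.009, 0.001, -1.0]]
ft_force: [-0.3, -1.1, 0.6]
opening: 0.0853
```

```bash
python3 - <<'E'
from h import *
p,C,J=wrist("w3"); np.savez("w3.npz",p=p,J=J)
o=telemetry.get_obs();R=o["eef_rot"]
print(o["eef_pos"],jig(o["eef_pos"]),R.round(4).tolist(),o["joint_positions"][5])
print("need",w(.001,-.0535,.33)-o["eef_pos"])
for k in [(0,-.034,.117),(-.008,-.05,.117),(.032,-.05,.11)]: print(fproj(w(*k),C))
zz=J[...,2]; m=(zz>.085)&(zz<.13)&(J[...,1]>-.1)&(J[...,1]<0)&(abs(J[...,0])<.08)
v,u=np.nonzero(m); print(u.min(),u.max(),v.min(),v.max())
E
```

```text
[ 0.48566236 -0.03810225  0.33400869] [[ 0.00569006 -0.05241126  0.33400869]] [[0.9898, -0.1421, -0.0088], [-0.1421, -0.9898, -0.0001], [-0.0087, 0.0013, -1.0]] 1.6352926962160115
need [-0.00479326 -0.0004547  -0.00400869]
[[246.38579553 191.53617529]]
[[234.89194302 214.46506552]]
[[293.14618917 210.43799115]]
163 326 175 236
```

View pics/w3.png

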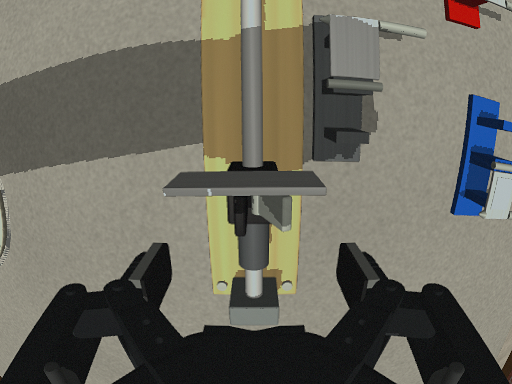

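Wrist view: the flange's top edge runs from (165,188) to (326,185). The ear is at (240,215), the open lever at (280,212), and the flap is over at (355,50).

```bash
python3 - <<'E'
from h import *
z=np.load("w3.npz"); J=z["J"]; x,y,zz=J[...,0],J[...,1],J[...,2]
def rep(n,m): print(n,m.sum(),np.nanpercentile(J[m],[1,10,50,90,99],axis=0).round(4).tolist())
b=(y>-.1)&(y<0)&(abs(x)<.08)
rep("flangetop",b&(zz>.114)&(zz<.122)&(abs(x)>.02)&(y>-.042))
rep("flangeface",b&(zz>.08)&(zz<.112)&(abs(x)>.035))
rep("eartop",b&(zz>.112)&(zz<.122)&(y<-.042)&(x<.012))
rep("lever",b&(zz>.09)&(zz<.122)&(y<-.042)&(x>.012))
E
```

```text
flangetop 976 [[-0.0559, -0.0368, 0.1141], [-0.0493, -0.036, 0.1158], [-0.0204, -0.0333, 0.1169], [0.0454, -0.031, 0.1178], [0.0521, -0.0305, 0.1184]]
flangeface 574 [[-0.0563, -0.0311, 0.0806], [-0.0523, -0.031, 0.0843], [-0.0365, -0.0308, 0.0974], [0.0485, -0.0305, 0.1096], [0.0519, -0.0304, 0.1118]]
eartop 400 [[-0.0092, -0.0662, 0.1133], [-0.0084, -0.0636, 0.1157], [-0.0051, -0.0536, 0.1169], [-0.0019, -0.0443, 0.1178], [-0.0012, -0.0424, 0.1183]]
lever 759 [[0.0129, -0.0639, 0.0904], [0.015, -0.0615, 0.0946], [0.0218, -0.0529, 0.1096], [0.0287, -0.0446, 0.1138], [0.0304, -0.0423, 0.1148]]
```

Call:
step_arm([
  [[-0.004,-0.001,-0.03,0,-0.009,0.009],[-0.004,-0.001,-0.06,0,-0.009,0.009],[-0.004,-0.001,-0.084,0,-0.009,0.009],[-0.004,-0.001,-0.084,0,-0.009,0.009],[-0.004,-0.001,-0.084,0,-0.009,0.009]],
])

```text
t: 7.25
eef_pos: [0.4818, -0.0389, 0.2505]
eef_rot: [[0.991, -0.131, -0.0], [-0.131, -0.991, -0.0], [-0.0, 0.0, -1.0]]
ft_force: [0.1, 0.4, 0.4]
opening: 0.0854
```

```bash
python3 - <<'E'
from h import *
o=telemetry.get_obs(); print(jig(o["eef_pos"]),jig(o["eef_pos"]+.155*o["eef_rot"][:,2]),o["ft_force"],o["opening"])
p,d=eyes.snapshot("wrist"); cv2.imwrite("pics/w4.png",p)
E
```

```text
[[ 0.00199377 -0.05374499  0.25050407]] [[ 0.00197712 -0.05375315  0.09550407]] [0.12086148 0.4224655  0.42892383] 0.08542151917144168
```

View pics/w4.png

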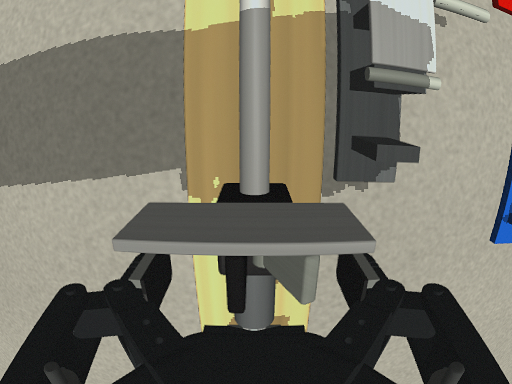

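Call:
step_arm([
  [[0.0008,0.006,0,0,0,0],[0.0024,0.018,0,0,0,0],[0.005,0.038,0,0,0,0],[0.008,0.06,0,0,0,0],[0.0109,0.082,0,0,0,0]],
])

```text
t: 7.8
eef_pos: [0.4935, 0.0435, 0.2529]
eef_rot: [[0.991, -0.133, 0.004], [-0.133, -0.991, -0.002], [0.004, 0.002, -1.0]]
ft_force: [2.4, -8.5, -1.0]
opening: 0.0854
```

Call:
step_arm([
  [[0.0027,0.02,0,0,0,0],[0.0048,0.036,0,0,0,0],[0.006,0.045,0,0,0,0],[0.0063,0.047,0,0,0,0],[0.0063,0.047,0,0,0,0]],
])

```text
t: 8.3
eef_pos: [0.4999, 0.0906, 0.2536]
eef_rot: [[0.991, -0.132, 0.005], [-0.132, -0.991, -0.002], [0.005, 0.002, -1.0]]
ft_force: [-2.6, -3.4, 2.7]
opening: 0.0856
```

```bash
cat > m.py <<'E'
from h import *
import sys
o=telemetry.get_obs(); print(jig(o["eef_pos"]),o["ft_force"],o["opening"])
p,C,J=wrist(sys.argv[1]); x,y,zz=J[...,0],J[...,1],J[...,2]
def rep(n,m): print(n,m.sum(),np.nanpercentile(J[m],[1,10,50,90,99],axis=0).round(4).tolist())
b=(y>0)&(y<.16)&(abs(x)<.08)
rep("flangetop",b&(zz>.114)&(zz<.122)&(abs(x)>.02))
rep("flangeface",b&(zz>.08)&(zz<.112)&(x>.02))
rep("cone",(zz>.05)&(zz<.07)&(x>.054)&(x<.064)&(y>.08)&(y<.11))
rep("pin",(zz>.055)&(zz<.07)&(x>.118)&(x<.15)&(y>.08)&(y<.12))
rep("lever",b&(zz>.09)&(zz<.115)&(x>.005)&(x<.035)&(y<.09))
E
python3 m.py w5
```

```text
[[0.00263187 0.07706524 0.25359903]] [-2.58637888 -3.3505795   2.69322988] 0.08559871561226022
flangetop 3270 [[-0.0553, 0.067, 0.1141], [-0.048, 0.0775, 0.1149], [-0.0201, 0.0905, 0.117], [0.0472, 0.0938, 0.1194], [0.0585, 0.0944, 0.1217]]
flangeface 2613 [[0.0202, 0.0624, 0.0806], [0.0216, 0.071, 0.0859], [0.0351, 0.0938, 0.1029], [0.0484, 0.0942, 0.1109], [0.0588, 0.0945, 0.1119]]
cone 73 [[0.0586, 0.0939, 0.0598], [0.0595, 0.0949, 0.0604], [0.0622, 0.0968, 0.0619], [0.0637, 0.0986, 0.0636], [0.0639, 0.0995, 0.064]]
pin 507 [[0.1184, 0.0919, 0.06], [0.1209, 0.0934, 0.0615], [0.1329, 0.0976, 0.0642], [0.1463, 0.1006, 0.0655], [0.1497, 0.1011, 0.0661]]
lever 1519 [[0.0132, 0.061, 0.091], [0.0158, 0.0636, 0.0968], [0.0225, 0.0723, 0.111], [0.0286, 0.082, 0.1137], [0.0303, 0.0852, 0.1146]]
```

View pics/w5.png

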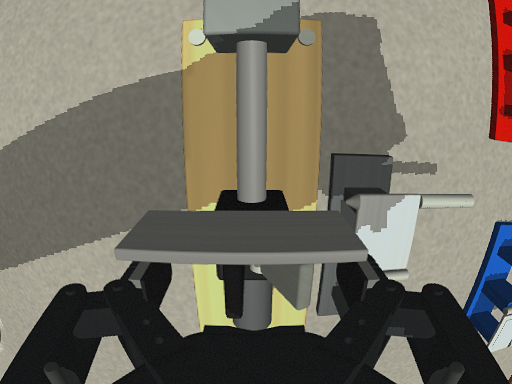

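Wrist view: the flange sits just short of the pointer cone, which is at (350,202) beside the flap. It needs about +5.5 mm more.

Call:
step_arm([
  [[0.0007,0.0055,0,0,0,0],[0.0007,0.0055,0,0,0,0],[0.0007,0.0055,0,0,0,0],[0.0007,0.0055,0,0,0,0],[0.0007,0.0055,0,0,0,0]],
])

```text
t: 8.85
eef_pos: [0.5005, 0.0955, 0.2536]
eef_rot: [[0.991, -0.133, 0.005], [-0.133, -0.991, -0.003], [0.005, 0.002, -1.0]]
ft_force: [-1.6, -5.1, 0.5]
opening: 0.0854
```

```bash
python3 m.py w6
```

```text
[[0.00264895 0.08199475 0.25362416]] [-1.63545859 -5.06786419  0.47731095] 0.08541343587415806
flangetop 3303 [[-0.0554, 0.0718, 0.1141], [-0.0478, 0.0824, 0.1149], [-0.0202, 0.0953, 0.117], [0.0474, 0.0987, 0.1193], [0.0586, 0.0993, 0.1218]]
flangeface 2595 [[0.0201, 0.0676, 0.0807], [0.0216, 0.0761, 0.086], [0.0352, 0.0986, 0.1031], [0.0484, 0.0991, 0.111], [0.0588, 0.0994, 0.1119]]
cone 82 [[0.0587, 0.094, 0.0595], [0.0594, 0.0949, 0.0605], [0.062, 0.0971, 0.0619], [0.0636, 0.099, 0.0634], [0.0639, 0.0999, 0.0642]]
pin 505 [[0.1185, 0.0919, 0.0602], [0.1207, 0.0932, 0.062], [0.133, 0.0977, 0.0641], [0.1467, 0.1007, 0.0653], [0.1497, 0.1013, 0.0661]]
lever 1500 [[0.0132, 0.066, 0.0909], [0.0158, 0.0685, 0.0967], [0.0224, 0.0772, 0.1109], [0.0286, 0.0868, 0.1137], [0.0304, 0.0897, 0.1146]]
```

Call:
step_arm([
  [[0,0.0005,0,0,0,0],[0,0.0005,0,0,0,0],[0,0.0005,0,0,0,0],[0,0.0005,0,0,0,0]],
])

```text
t: 9.3
eef_pos: [0.5006, 0.0961, 0.2536]
eef_rot: [[0.991, -0.133, 0.005], [-0.133, -0.991, -0.003], [0.005, 0.002, -1.0]]
ft_force: [-0.8, -4.1, -0.3]
opening: 0.0853
```

Call:
step_arm([
  [[0,0,0,0,0,0],[0,0,0,0,0,0],[0,0,0,0,0,0],[0,0,0,0,0,0],[0,0,0,0,0,0]],
], fingers=0, squeeze=60)

```text
t: 9.8
eef_pos: [0.4988, 0.0963, 0.2547]
eef_rot: [[0.991, -0.132, 0.0], [-0.132, -0.991, -0.001], [0.0, 0.001, -1.0]]
ft_force: [-25.7, -0.6, 21.7]
opening: 0.0206
```

Call:
step_arm([
  [[0,0,0,0,0,0],[0,0,0,0,0,0],[0,0,0,0,0,0],[0,0,0,0,0,0],[0,0,0,0,0,0]],
])

```text
t: 10.3
eef_pos: [0.4987, 0.0964, 0.2548]
eef_rot: [[0.991, -0.132, 0.0], [-0.132, -0.991, -0.001], [0.0, 0.001, -1.0]]
ft_force: [-4.8, -3.7, 2.1]
opening: 0.0203
```

```bash
python3 m.py w7
```

```text
[[0.00065674 0.08262583 0.2547731 ]] [-4.79788984 -3.69558796  2.12070471] 0.020299104598071063
flangetop 2292 [[-0.0559, 0.0936, 0.1142], [-0.049, 0.0946, 0.1154], [-0.0218, 0.0975, 0.1169], [0.045, 0.0996, 0.1177], [0.0515, 0.1001, 0.1185]]
flangeface 1794 [[0.0203, 0.0896, 0.0807], [0.0228, 0.0991, 0.0844], [0.0355, 0.0995, 0.099], [0.0487, 0.0999, 0.1099], [0.052, 0.1002, 0.1118]]
cone 82 [[0.0589, 0.0936, 0.059], [0.0597, 0.0948, 0.06], [0.0622, 0.0969, 0.0618], [0.0637, 0.099, 0.0633], [0.0639, 0.0997, 0.0641]]
pin 491 [[0.1184, 0.092, 0.0602], [0.1209, 0.0934, 0.0618], [0.1337, 0.0977, 0.0642], [0.1463, 0.1008, 0.0653], [0.1495, 0.1016, 0.066]]
lever 39 [[0.0192, 0.0888, 0.1097], [0.0197, 0.0889, 0.1099], [0.0225, 0.0894, 0.1107], [0.0248, 0.0898, 0.1119], [0.0251, 0.09, 0.1126]]
```

View pics/w7.png

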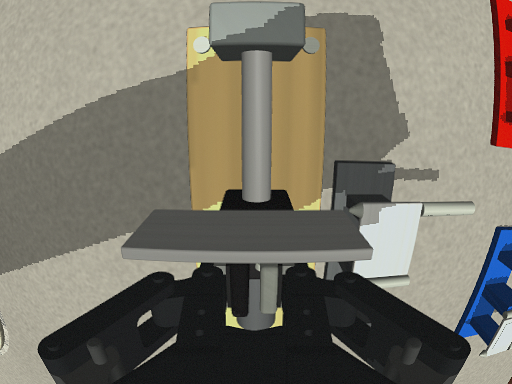

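```bash
python3 -c "
from h import *
workorder.job_done(); o=telemetry.get_obs(); print(o['t'],o['ft_force'],o['opening'],jig(o['eef_pos']))"
```

```text
the job is handed in; nothing more can be done
the job is handed in; nothing more can be done
```

I turned the flap of the dark gauge right over by its pin. I then pushed the leg out about 130 mm by its flange until it was level with the pointer. With the leg held there, I squeezed the cam lever shut at 60 N. I handed the job in at about 10.4 s, with the gripper still holding the leg.

The last checks, made just before handing in:

| Check | Result |
|---|---|
| Flange middle plane against the pointer, along the leg | 96.7 mm against 96.7 mm, so within about 1 mm |
| Flap | Lying flat on the +y side in the picture |
| Lever | Upright beside the ear in the picture |
| Finger opening | 20.3 mm |
| Wrist force | Settled at about 5 N along x |

- **Finger opening:** It read below the nominal 22 mm of ear and shut lever. It also read 9 mm on the 10 mm pin, so I take this as a bias in the reading, with the lever shut.
- **Not measured:** I did not measure the lever angle, flap angle or finger contact force directly, only inferred them from the pictures and readings. I did not check the carton, jar and bearing again at the end; none of my moves went down near them.
- **Wrist force:** It peaked at about 48 N for a moment as the flap was set down on its stop, well under the 120 N limit.
- **After handing in:** No state could be read afterwards, because the interface had closed.

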